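# Invert the rinsed tube on the dryer's tall peg and start the dryer

### The arm

A 6-joint arm with a two-finger parallel gripper is mounted at the origin on the work surface. World frame = base frame: x ahead of the robot, y to its left, z up, the work surface at z = 0. Lengths are in mm, angles in degrees, forces in N, time in s.
With the tool pointing down it reaches from about 425 to 925 mm from the base axis. Payload 12.5 kg.
Tool frame: the origin (TCP) lies on the centre line of the jaws, within the pads' length; the fingertips stand 11 mm ahead of it and the grasp point (between the pads) lies 8 mm behind it; z points along the fingers, y is the line along which they close (so a half turn about z gives the same grasp; the last joint's range is limited). The gripper opens to 85 mm and grips with 20 to 120 N. Pads are 22 mm wide; open, the fingers measure 114 mm over their backs; the gripper's body (76 mm by 85 mm) begins 54 mm behind the grasp point. The pads swing forward as they close: fully open they stand 13 mm farther back than shut.
Start: joints at [-79.332, 28.126, 89.318, -0, 62.55, -6.05], TCP at [179.82, -598.589, 242.327] pointing down, gripper open.
Joint ranges: [-177.58, 177.58], [-47.91, 125.51], [2.72, 160], [-65.01, 245.01], [3.68, 167.84], [-153.87, 153.87]. Speed limits (degrees/s): [127.2, 127.2, 159.86, 180, 180, 180].

### API

Orientations are given as a 3x3 rotation matrix whose columns are the frame's x, y, z axes.
In Python, from cell import bot gives the robot as it stands.
- The arm moves only by the shell command python3 -m inch 'ROWS' [FORCE]. ROWS is JSON, a list of rows, each a list of 3 entries, a list of its own where there are three numbers: the shift along the world's x, y, z in units of 300 mm (1.0 is 300 mm), then the turn, a rotation vector about the world's x, y, z in units of 0.5 rad (1.0 is 0.5 rad), then the gripper command: -1 is fully open, 1 is shut, values between are in proportion. A call has 1 to 20 rows; each row shifts and turns the commanded pose from where the row before left it; what a row does not reach is not made up. A row lasts 1/8 s, in which the tool goes at most 62.5 mm and 10.7 degrees, less where a joint would pass 70% of its speed; a pose out of reach is approached as far as the arm can. A call with a number of a shift or a turn outside -1 to 1 is refused whole. A call with a gripper value outside its range is refused whole. The fingers move at their own pace and stop on an object; FORCE is the grip in N (left out, the last holds). Time passes only in rows, so rows that do not move let the fingers close. It gives the time, the measured TCP pose, the force, the opening and the grip force at its end, in the units of the state.
- bot.get_obs(): the state, without advancing time (a new reading comes with each control period).
- bot.camera(name): name is "scene" or "top" or "wrist"; returns a dict with "color" (400x640x3 uint8, red, green, blue), "depth" (400x640 float32, mm along the optical axis (not along the pixel's ray), 0 where there is no reading), "fov_y" (degrees; the focal length in pixels is half the picture's height over the tangent of half this angle, whatever the lens; pixels are square), "cx", "cy" (the principal point, pixels), "dist" ([k1, k2, p1, p2, k3] as OpenCV has them; the pictures are not rectified), "R" (3x3) and "t" (3): a world point X has camera coordinates R X + t; the wrist camera has in their place "tool_from_camera" (4x4, takes a point from camera to tool coordinates, whose origin is the TCP and whose axes are the flange's). Camera axes: x right, y down, z forward; pixel columns grow to the right and rows downward; lengths in mm; the calibration is good to about 2 mm. A picture is of the moment at which its call begins: read the wrist's pose just before it.
- bot.finish_job(): hands the job in; it is judged then, once.
The state is a dict: "clock": time; "qpos": joint angles; "joint_velocities": joint speeds; "joint_efforts": joint torques, N m; "ee_pos": TCP position; "tool_rot": TCP orientation; "wrist_force": force on the tool from outside, world axes, zero at the start; "ft_torque": the same for the moment, N m; "grip_width": finger opening in mm; "gripper_force": force on a finger pad.
Only numpy, scipy, OpenCV 4.12 (cv2) and the standard library are available. Lean on these libraries where they do the work, as an engineer would, in place of code of your own. Each camera call takes 0.05 s, during which the arm holds its last target. There are 200 camera calls.

### The job

Take the long tube from the wire rest, turn it mouth down and lower it over the tall peg of the dryer, keeping hold of it until its rim is all the way down on the peg's collar, then let go. Then start the dryer: press the small key fully down and let it come up, then the medium key, then the large key, one at a time. Leave the short tube, the beaker on its peg and the other things on the bench where they are.

Things in the scene. Friction and masses are not known exactly. Their poses are not given: they have to be found in the camera images.
- tube_long: White plastic tube, 125 mm long, outer diameter 44, wall 3, bore 120 deep, 70 to 130 g. Origin: centre of the outside of its closed flat end; z axis runs to the open mouth. Starts lying level in one place of the rest, axis 70 mm above the table, closed end towards the robot and overhanging the end of the wires. The wires lie within 17 mm of its axis line, so fingers can pass down both sides.
- tube_long_rim (a point): centre of the long tube's mouth, 125 mm from its origin along its z axis
- tube_short: Bystander: the same tube but 80 mm long, lying in the rest's other place, parallel to the long one, 100 mm from it axis to axis. Origin and axes as the long tube's.
- rest: Fixed draining rest: grey plate 130 x 190 x 10 mm with two pairs of level steel wires, 90 mm long; the tubes' places run along its x axis at y = +50 and -50 mm. Origin under the plate's centre, x roughly away from the robot, z up. Which tube lies in which place changes.
- dryer: Fixed white box, 220 (x) x 300 (y) x 50 mm high. On its deck three steel pegs in a row at x = 45 mm (y = 88, 0, -88) and three keys in a row at x = -80 mm, near the edge that faces the robot. Origin under its centre on the table, x roughly away from the robot, y left, z up.
- peg_tall: Tall drying peg, fixed: upright steel post, 24 mm diameter, on a grey collar 60 mm wide, 4 mm thick. Origin under the collar's centre at deck level (50 mm above the table), z up. Post's top 90 mm above the origin, tapering to 12 mm over the last 16. A seated tube's rim rests on the collar, 4 mm above this origin. Its place in the row changes.
- peg_short_a: A short peg, the same but its top 40 mm above its origin; it carries the inverted beaker.
- peg_short_b: The other short peg, 40 mm tall, empty; stays empty.
- beaker: Bystander: small glass beaker, 48 mm in diameter and 60 mm tall, standing mouth down on a short peg (top at 114 mm above the table). Origin at the centre of its closed end, which is up. Not to be moved.
- key_small_top (a point): centre of the top face of the small key, a white round key 18 mm across in a grey housing on the dryer's deck, its top 22 mm above the deck, near the edge facing the robot; in the dryer's frame at x = -80 mm, y = 85 mm
- key_large_top (a point): centre of the top face of the large key, a white round key 38 mm across in a grey housing on the dryer's deck, its top 22 mm above the deck, near the edge facing the robot; in the dryer's frame at x = -80 mm, y = 0 mm
- key_medium_top (a point): centre of the top face of the medium key, a white round key 26 mm across in a grey housing on the dryer's deck, its top 22 mm above the deck, near the edge facing the robot; in the dryer's frame at x = -80 mm, y = -85 mm
- key_small (a joint): slide joint of the small key: 0 = up, 0.006 m = fully down. Pressed straight down; springs back by itself; fully down takes 5 N. Counts as pressed from 4.5 mm, as up below 1.5 mm.
- key_large (a joint): slide joint of the large key: 0 = up, 0.006 m = fully down. Pressed straight down; springs back by itself; fully down takes 5 N. Counts as pressed from 4.5 mm, as up below 1.5 mm.
- key_medium (a joint): slide joint of the medium key: 0 = up, 0.006 m = fully down. Pressed straight down; springs back by itself; fully down takes 5 N. Counts as pressed from 4.5 mm, as up below 1.5 mm.
- jar_a: Bystander: milky jar with black lid, 64 mm in diameter, 85 mm high, origin under its centre, beyond the dryer and the rest.
- jar_b: Bystander: milky jar with black lid, 72 mm in diameter, 110 mm high, origin under its centre, beyond the dryer.
- wash_bottle: Bystander: white bottle with a cap, 70 mm in diameter, 180 mm high, origin under its centre, at the left back.
- tip_box: Bystander: grey box of pipette tips, 85 x 125 x 51 mm, origin under its centre, at the back beyond the rest.
There are look-alikes about, which are no part of the job. Leave any red look-alike of the tube_long alone.

How it is judged (in metres and radians):
On the way, in this order (a step that is already met when the one before it is completed fails the run):
1. the long tube, upside down over the tall peg and still held, is lowered until its rim is within 10 mm of the peg's collar (angle between tube_long's own z axis and vertical above 3 rad and horizontal distance between tube_long_rim and peg_tall below 0.01 m and z of tube_long_rim in the frame of peg_tall below 0.014 m and contact force between the fingers and tube_long above 0.5 N), for 0.05 s.
2. the tube stands on the peg's collar, let go and at rest (angle between tube_long's own z axis and vertical above 3 rad and horizontal distance between tube_long_rim and peg_tall below 0.01 m and horizontal distance between tube_long and peg_tall below 0.013 m and z of tube_long_rim in the frame of peg_tall below 0.008 m and contact force between the fingers and tube_long below 0.05 N and linear speed of tube_long below 0.02 m/s), for 0.3 s.
3. the small key is pressed home, the other two up, the tube still seated (value of joint key_small above 0.0045 m and value of joint each of key_medium, key_large below 0.0015 m and angle between tube_long's own z axis and vertical above 3 rad and horizontal distance between tube_long_rim and peg_tall below 0.01 m and horizontal distance between tube_long and peg_tall below 0.013 m and z of tube_long_rim in the frame of peg_tall below 0.008 m), for 0.05 s.
4. the small key has come up again (value of joint key_small below 0.0015 m), for 0.05 s.
5. the medium key is pressed home, the other two up, the tube still seated (value of joint key_medium above 0.0045 m and value of joint each of key_small, key_large below 0.0015 m and angle between tube_long's own z axis and vertical above 3 rad and horizontal distance between tube_long_rim and peg_tall below 0.01 m and horizontal distance between tube_long and peg_tall below 0.013 m and z of tube_long_rim in the frame of peg_tall below 0.008 m), for 0.05 s.
6. the medium key has come up again (value of joint key_medium below 0.0015 m), for 0.05 s.
7. the large key is pressed home, the other two up, the tube still seated (value of joint key_large above 0.0045 m and value of joint each of key_small, key_medium below 0.0015 m and angle between tube_long's own z axis and vertical above 3 rad and horizontal distance between tube_long_rim and peg_tall below 0.01 m and horizontal distance between tube_long and peg_tall below 0.013 m and z of tube_long_rim in the frame of peg_tall below 0.008 m), for 0.05 s.
At the end, for the whole second after the job is handed in: The long tube stands upside down on the tall peg, upright within 8 degrees, mouth centre within 10 mm and closed end within 13 mm of the peg's axis, rim resting on the collar (not more than 4 mm above it), released and at rest; all three keys are up (less than 1.5 mm down) (all of step 2 and z of tube_long_rim in the frame of peg_tall above 0 m and value of joint each of key_small, key_medium, key_large below 0.0015 m); the robot touches nothing.
It fails at once if the short tube or the beaker is moved more than 20 mm (distance of any of tube_short, beaker from where it was at the start of the episode above 0.02 m).
It fails at once if a jar, the wash bottle or the tip box is moved more than 20 mm (distance of any of jar_a, jar_b, wash_bottle, tip_box from where it was at the start of the episode above 0.02 m).
It fails at once if two keys are down at the same time (value of joint each of key_small, key_medium above 0.003 m or value of joint each of key_small, key_large above 0.003 m or value of joint each of key_medium, key_large above 0.003 m).
It also fails if it takes over 58 s, if anything falls off the work surface, if the arm or the gripper's body presses on something with over 40 N, if the wrist force passes 120 N, or if a joint passes its speed limit or range.

## Working session

There is one attempt and no reset: what is moved stays moved. The work goes in short steps, Python scripts to look and compute and a shell command to move; the robot and the scene stay as the last step left them, time stands still between calls to the robot, and variables do not carry over. Pictures are saved under pics/ and viewed, at most 10 in all, crops included, and the job is handed in when it is done.

```bash
ls; mkdir -p pics; cat > h.py <<'E'
import numpy as np,cv2
from cell import bot
def cam(n):
    o=bot.get_obs(); c=bot.camera(n)
    f=200/np.tan(np.radians(c["fov_y"])/2)
    K=np.array([[f,0,c["cx"]],[0,f,c["cy"]],[0,0,1.]])
    if n=="wrist":
        T=np.array(c["tool_from_camera"]);Rt=np.array(o["tool_rot"])
        Rwc=Rt@T[:3,:3];pos=Rt@T[:3,3]+np.array(o["ee_pos"])
    else:
        R=np.array(c["R"]);Rwc=R.T;pos=-R.T@np.array(c["t"])
    return dict(c=c,K=K,d=np.array(c["dist"],float),Rwc=Rwc,pos=pos,img=c["color"],depth=c["depth"])
def ray(C,uv):
    p=cv2.undistortPoints(np.array(uv,float).reshape(-1,1,2),C["K"],C["d"]).reshape(-1,2)
    return np.c_[p,np.ones(len(p))]@C["Rwc"].T
def onz(C,uv,z):
    r=ray(C,uv);return C["pos"]+r*((z-C["pos"][2])/r[:,2])[:,None]
def cloud(C):
    v,u=np.mgrid[0:400,0:640];r=ray(C,np.c_[u.ravel(),v.ravel()])
    return (C["pos"]+r*C["depth"].ravel()[:,None]).reshape(400,640,3)
def save(C,n,s=1): cv2.imwrite("pics/"+n,cv2.cvtColor(C["img"],cv2.COLOR_RGB2BGR))
E
python3 - <<'E'
from h import *
for n in("top","scene"):
    C=cam(n);save(C,n+".png");print(n,C["pos"],C["K"][0,0],C["d"])
    np.save(n+"_cloud.npy",cloud(C))
print(bot.get_obs())
E
```

```text
pics
top [ 403.14639916   99.22454395 1227.76975872] 478.13046561646405 [-0.12438912  0.          0.          0.          0.        ]
scene [1322.25729245   94.94960297  678.4454645 ] 433.17678042609725 [0.00126536 0.         0.         0.         0.        ]
{'clock': 0.1, 'qpos': array([-7.93317972e+01,  2.81601018e+01,  8.93453493e+01, -9.08817412e-04,
        6.25476499e+01, -6.04870850e+00]), 'joint_velocities': array([ 0.01669858,  0.00400379, -0.09828922, -0.04219779,  0.01129088,
       -0.04343024]), 'joint_efforts': array([ 2.37013330e-03, -6.19448233e+01, -2.62026572e+01, -7.55563156e-05,
        2.89192139e-03, -1.70980934e-05]), 'ee_pos': array([ 179.78170114, -598.40630035,  241.80030247]), 'tool_rot': array([[ 9.57735539e-01,  2.87650141e-01, -1.85400640e-04],
       [ 2.87650188e-01, -9.57735112e-01,  9.08163562e-04],
       [ 8.36686732e-05, -9.23111047e-04, -9.99999570e-01]]), 'wrist_force': array([-0.48183266, -0.11383004, -0.68701992]), 'ft_torque': array([-0.01516702, -0.05060492, -0.02681503]), 'gripper_force': 0.0, 'grip_width': 85.6620790027661}
```

View pics/top.png

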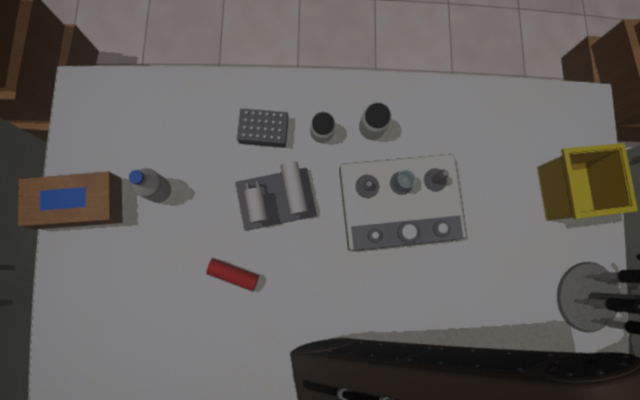

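View pics/scene.png

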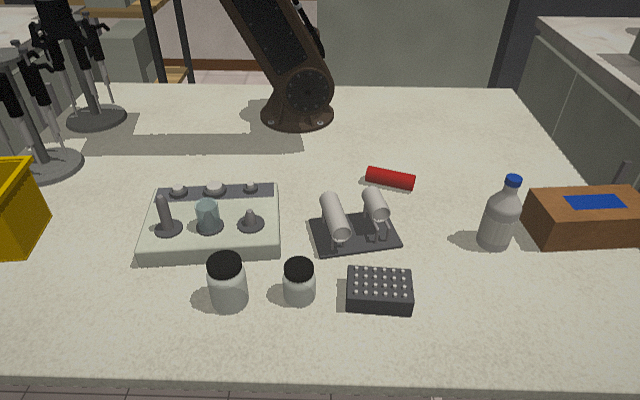

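Top view (up = +x, left = +y): the long tube is in the rest's right-hand place, about (288,163) to (300,212). The tall peg is the rightmost at (437,180), the beaker is on the middle peg (403,181), and the keys sit at (375,236), (410,232) and (443,229). Next I'll get metric positions.

```bash
python3 - <<'E'
from h import *
C=cam("top");P=cloud(C);np.set_printoptions(precision=1,suppress=True)
g=C["img"].astype(int)
m=np.zeros((400,640),bool);m[150:225,270:325]=1
z=P[...,2]
q=P[m&(z>72)&(z<110)];print(len(q),q.min(0),q.max(0),np.percentile(q[:,2],95))
xy=q[:,:2];c=xy.mean(0);d=np.linalg.svd(xy-c,full_matrices=False)[2][0];s=(xy-c)@d;w=(xy-c)@[-d[1],d[0]]
print("tube c",c,"d",d,"along",np.percentile(s,[0,1,99,100]),"w",np.percentile(w,[1,99]))
# neighbours/short tube
m2=np.zeros_like(m);m2[170:230,240:272]=1;q=P[m2&(z>72)&(z<110)];print("short",q.min(0),q.max(0))
# keys: bright blobs in gray strip
gray=cv2.cvtColor(C["img"],cv2.COLOR_RGB2GRAY)
for n,(u,v) in dict(s=(375,236),l=(410,232),m=(443,229)).items():
    sub=gray[v-13:v+14,u-13:u+14];_,b=cv2.threshold(sub,0,255,cv2.THRESH_OTSU)
    k,lab,st,ce=cv2.connectedComponentsWithStats(b);i=lab[13,13];uv=ce[i]+[u-13,v-13]
    print(n,uv,st[i],onz(C,[uv],72))
# pegs
m3=np.zeros_like(m);m3[150:215,415:465]=1;q=P[m3&(z>80)&(z<160)];print("peg",len(q),q.mean(0),q.min(0),q.max(0))
for n,sl in dict(box=(slice(145,255),slice(330,475))).items():
    pass
dm=(z>46)&(z<53);dm[:140]=0;dm[260:]=0;dm[:,:325]=0;dm[:,480:]=0
r=cv2.minAreaRect(P[dm][:,:2].astype(np.float32));print("deck",r)
for nm,u0 in(("c0",367),("c1",403),("c2",437)):
    print(nm,onz(C,[[u0,183]],54))
cv2.imwrite("pics/tz.png",cv2.resize(cv2.cvtColor(C["img"][145:260,235:475],cv2.COLOR_RGB2BGR),None,fx=3.3,fy=3.3,interpolation=cv2.INTER_CUBIC))
S=cam("scene");save(S,"s2.png")
cv2.imwrite("pics/sz.png",cv2.resize(cv2.cvtColor(S["img"][160:270,130:410],cv2.COLOR_RGB2BGR),None,fx=2.8,fy=2.8,interpolation=cv2.INTER_CUBIC))
E
```

```text
904 [536.   86.5  72. ] [665.1 152.7  97.3] 93.41557845824438
tube c [599.2 120.7] d [-1.  -0.2] along [-63.9 -62.1  60.7  61.4] w [-20.9  21.4]
short [513.5 182.9  72.5] [598.9 241.1  95.8]
s [374.9 234.8] [10  9  7  7 40] [[489.5 -79.9  72. ]]
l [409.1 231.2] [  5   5  15  15 175] [[ 499.9 -164.3   72. ]]
m [442.8 227.6] [ 8  7 10 10 78] [[ 510.1 -248.8   72. ]]
peg 148 [ 631.1 -227.6  119.1] [ 612.4 -248.    80.7] [ 646.5 -170.   142.7]
deck ((578.52001953125, -154.67385864257812), (220.38479614257812, 299.52239990234375), 6.745930194854736)
c0 [[620.4 -62.7  54. ]]
c1 [[ 622.6 -154.    54. ]]
c2 [[ 624.9 -241.6   54. ]]
```

View pics/tz.png

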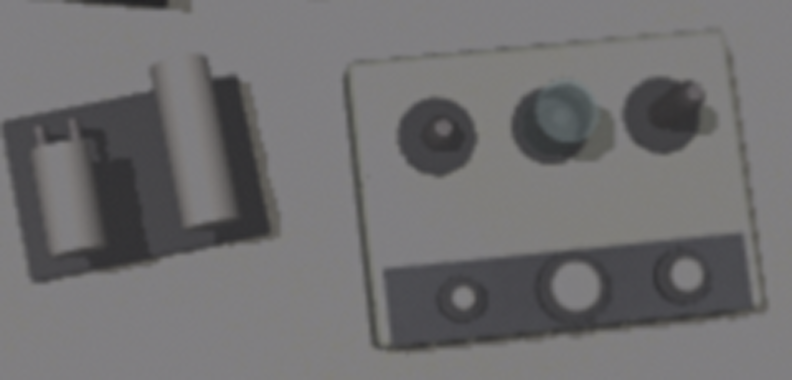

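```bash
python3 -m inch '[[[0.125,0.103,0.024],[0,0,0],-1],[[0.125,0.103,0.024],[0,0,0],-1],[[0.125,0.103,0.024],[0,0,0],-1],[[0.125,0.103,0.024],[0,0,0],-1],[[0.125,0.103,0.024],[0,0,0],-1],[[0.125,0.103,0.024],[0,0,0],-1],[[0.125,0.103,0.024],[0,0,0],-1],[[0.125,0.103,0.024],[0,0,0],-1],[[0,0.14,0],[0,0,-0.02],-1],[[0,0.14,0],[0,0,-0.02],-1],[[0,0.14,0],[0,0,-0.02],-1],[[0,0.14,0],[0,0,-0.02],-1],[[0,0.14,0],[0,0,-0.02],-1],[[0,0.14,0],[0,0,-0.02],-1],[[0,0.14,0],[0,0,-0.02],-1],[[0,0.14,0],[0,0,-0.02],-1],[[0,0.14,0],[0,0,-0.02],-1]]' 60
python3 - <<'E'
from h import *
np.set_printoptions(precision=3,suppress=True)
C=cam("wrist");save(C,"w1.png");o=bot.get_obs();print(o["clock"],o["qpos"],o["ee_pos"],o["tool_rot"],C["pos"],C["Rwc"])
E
```

```text
clock: 2.33
ee_pos: [479.6, 28.0, 300.0]
tool_rot: [[0.98, 0.2, 0.0], [0.2, -0.98, -0.0], [0.0, 0.0, -1.0]]
wrist_force: [0.9, -0.2, 0.1]
grip_width: 85.2
gripper_force: 0.0
2.375 [ -4.194  12.703 104.288   0.078  63.017  74.199] [479.239  31.234 299.994] [[ 0.98   0.201 -0.   ]
 [ 0.201 -0.98   0.001]
 [ 0.    -0.001 -1.   ]] [557.045  43.843 430.538] [[ 0.2   -0.933 -0.299]
 [-0.98  -0.191 -0.061]
 [ 0.     0.305 -0.952]]
```

View pics/w1.png

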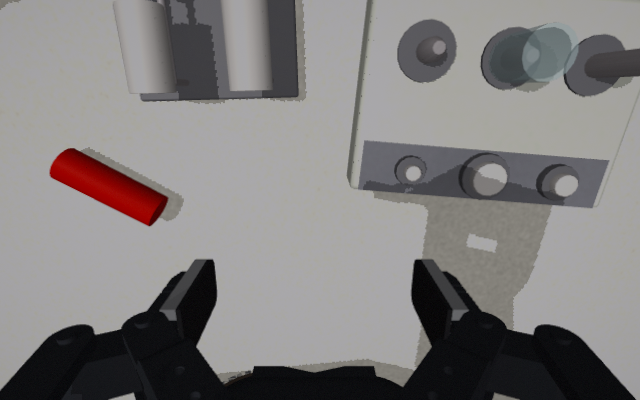

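The wrist view shows the long tube's closed end at about (247,92). The keys are at (413,173), (491,178) and (565,184), with the tall peg's collar near (600,65).

```bash
python3 - <<'E'
from h import *
np.set_printoptions(precision=2,suppress=True)
C=cam("wrist");P=cloud(C);z=P[...,2]
def fit(P,m,nm):
    q=P[m&(z>76)&(z<100)]
    ref=np.array([.98,.2]);
    for _ in range(3):
        nv=np.array([-ref[1],ref[0]]);s=q[:,:2]@ref;w=q[:,:2]@nv
        # ridge: fit z = a - (w-w0(s))^2/..: use mid of extreme w per s-bin
        bs=np.linspace(np.percentile(s,5),np.percentile(s,95),12);mid=[];sc=[]
        for a,b in zip(bs[:-1],bs[1:]):
            k=(s>=a)&(s<b)
            if k.sum()>10: mid.append((np.percentile(w[k],2)+np.percentile(w[k],98))/2);sc.append((a+b)/2)
        pf=np.polyfit(sc,mid,1);ref=ref+pf[0]*nv;ref/=np.linalg.norm(ref)
    print(nm,len(q),"dir",ref,np.degrees(np.arctan2(ref[1],ref[0])),"smin/max",s.min(),s.max(),"w",np.mean(mid),"zmax",np.percentile(q[:,2],98))
    w0=np.polyval(pf,s.min());print(" closed end",s.min()*ref+np.polyval(pf,s.min())*np.array([-ref[1],ref[0]]))
m=np.zeros(z.shape,bool);m[:110,205:290]=1;fit(P,m,"wrist")
T=cam("top");Pt=cloud(T);zw=z;z=Pt[...,2];m=np.zeros(z.shape,bool);m[150:225,270:325]=1;fit(Pt,m,"top")
gray=cv2.cvtColor(C["img"],cv2.COLOR_RGB2GRAY)
for n,(u,v) in dict(s=(413,173),l=(491,178),m=(565,184)).items():
    k=(np.hypot(*(np.mgrid[0:400,0:640]-np.array([v,u])[:,None,None]))<28)&(zw>69)&(zw<75)
    p=P[k]
    print(n,k.sum(),(p.min(0)+p.max(0))/2,p.max(0)-p.min(0),p[:,2].mean())
k=(zw>100)&(zw<145)&(np.arange(640)[None]>570);print("peg",P[k].mean(0),k.sum())
E
```

```text
wrist 3847 dir [0.98 0.22] 12.797621691182364 smin/max 552.341804920771 631.6254109107073 w -17.066111649198287 zmax 91.12670501331068
 closed end [542.4  105.71]
top 841 dir [0.98 0.21] 12.245335564579614 smin/max 550.063284423475 675.1894859048641 w -9.076892884480527 zmax 94.85111031657948
 closed end [539.47 107.79]
s 181 [492.82 -80.06  70.76] [17.09 16.67  3.37] 70.61647972233428
l 842 [ 502.55 -164.42   71.09] [36.16 38.5   4.13] 70.81403127058962
m 389 [ 513.04 -248.75   70.92] [23.84 25.87  3.82] 70.76384612341616
peg [ 633.51 -190.61  109.69] 628
```

```bash
python3 -m inch '[[[0,0,0],[0,0,0.031],-1],[[0.0133,0.0287,-0.0688],[0.042,-0.192,0],-1],[[0.0133,0.0287,-0.0688],[0.042,-0.192,0],-1],[[0.0133,0.0287,-0.0688],[0.042,-0.192,0],-1],[[0.0133,0.0287,-0.0688],[0.042,-0.192,0],-1],[[0.0133,0.0287,-0.0688],[0.042,-0.192,0],-1],[[0.0133,0.0287,-0.0688],[0.042,-0.192,0],-1],[[0.0133,0.0287,-0.0688],[0.042,-0.192,0],-1],[[0.0133,0.0287,-0.0688],[0.042,-0.192,0],-1],[[0,0,0],[0,0,0],-1],[[0,0,0],[0,0,0],-1]]' 60
python3 - <<'E'
from h import *
np.set_printoptions(precision=3,suppress=True)
C=cam("wrist");save(C,"w2.png");o=bot.get_obs();print(o["clock"],o["qpos"],o["ee_pos"],o["tool_rot"],C["pos"])
E
```

```text
clock: 3.85
ee_pos: [503.3, 94.3, 183.8]
tool_rot: [[0.819, 0.26, 0.512], [0.186, -0.964, 0.192], [0.543, -0.062, -0.837]]
wrist_force: [-0.1, 0.2, -0.0]
grip_width: 85.7
gripper_force: 0.0
3.9 [ -2.779  18.193 128.087  77.772  12.803  -0.821] [503.358  94.492 183.956] [[ 0.819  0.26   0.512]
 [ 0.186 -0.964  0.192]
 [ 0.543 -0.062 -0.837]] [500.831  83.871 335.423]
```

View pics/w2.png

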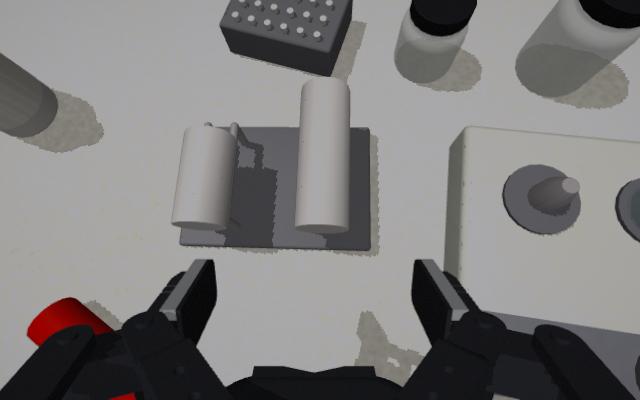

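The tilt stopped short because the arm is passing through a wrist singularity. The tube is clear in view, closed end at about (322,230). I'll work out the remaining turn and check the tube from here.

```bash
cat >> h.py <<'E'
from scipy.spatial.transform import Rotation as Ro
np.set_printoptions(precision=3,suppress=True)
def Rt(head,pitch):  # pitch: degrees below horizontal of tool z (90=down, >90 leans back); tool y = right
    h,p=np.radians([head,pitch]);z=np.array([np.cos(p)*np.cos(h),np.cos(p)*np.sin(h),-np.sin(p)])
    y=np.array([np.sin(h),-np.cos(h),0]);return np.c_[np.cross(y,z),y,z]
def to(pos,R=None,n=1):
    o=bot.get_obs();A=np.array(o["tool_rot"]);d=(np.array(pos)-o["ee_pos"])/300
    r=np.zeros(3) if R is None else Ro.from_matrix(R@A.T).as_rotvec()/.5
    print("t",o["clock"],"q",o["qpos"],"\nshift",d/n,"turn",r/n,"x",n,"| deg",np.degrees(np.linalg.norm(r)*.5))
E
python3 - <<'E'
from h import *
C=cam("wrist");P=cloud(C);z=P[...,2]
m=np.zeros(z.shape,bool);m[70:240,285:360]=1
q=P[m&(z>78)&(z<100)];w=q[:,:2]-q[:,:2].mean(0);d=np.linalg.svd(w,full_matrices=False)[2][0];d*=np.sign(d[0])
s=w@d;t=w@[-d[1],d[0]];print(d,np.degrees(np.arctan2(d[1],d[0])),s.min(),s.max(),np.percentile(t,[1,99]),q[:,:2].mean(0)+d*s.min()+np.array([-d[1],d[0]])*np.percentile(t,[1,99]).mean())
to([511.5,100.5,135],Rt(12.5,45),6)
E
```

```text
[0.974 0.227] 13.126314306278212 -58.00416756593125 66.94090286188981 [-18.682  19.547] [542.269 105.893]
t 3.95 q [ -2.764  18.19  128.092  77.85   12.805  -0.892] 
shift [ 0.005  0.003 -0.027] turn [-0.003 -0.073 -0.017] x 6 | deg 12.850210975194
```

```bash
python3 -m inch '[[[0.0038,0.0023,-0.0203],[-0.002,-0.055,-0.013],-1],[[0.0038,0.0023,-0.0203],[-0.002,-0.055,-0.013],-1],[[0.0038,0.0023,-0.0203],[-0.002,-0.055,-0.013],-1],[[0.0038,0.0023,-0.0203],[-0.002,-0.055,-0.013],-1],[[0.0038,0.0023,-0.0203],[-0.002,-0.055,-0.013],-1],[[0.0038,0.0023,-0.0203],[-0.002,-0.055,-0.013],-1],[[0.0038,0.0023,-0.0203],[-0.002,-0.055,-0.013],-1],[[0.0038,0.0023,-0.0203],[-0.002,-0.055,-0.013],-1],[[0,0,0],[0,0,0],-1]]' 60
python3 -c '
from h import *
to([511.5,100.5,135],Rt(12.8,45),4);to([511.5,100.5,135],Rt(12.8,35),4)'
```

```text
clock: 5.08
ee_pos: [512.0, 101.2, 135.4]
tool_rot: [[0.692, 0.22, 0.688], [0.152, -0.976, 0.159], [0.706, -0.005, -0.709]]
wrist_force: [0.3, 0.3, 0.2]
grip_width: 85.8
gripper_force: 0.0
t 5.075 q [ -0.576  27.799 136.502 160.558  29.806 -82.247] 
shift [-0.    -0.001 -0.   ] turn [-0.002 -0.002  0.001] x 4 | deg 0.33756243561920013
t 5.075 q [ -0.576  27.799 136.502 160.558  29.806 -82.247] 
shift [-0.    -0.001 -0.   ] turn [ 0.017 -0.087  0.001] x 4 | deg 10.118973798312698
```

```bash
python3 -m inch '[[[0.016,0.0017,-0.033],[0.023,-0.116,0.001],-1],[[0.016,0.0017,-0.033],[0.023,-0.116,0.001],-1],[[0.016,0.0017,-0.033],[0.023,-0.116,0.001],-1],[[0.0466,0.0106,-0.0335],[0,0,0],-1],[[0.0466,0.0106,-0.0335],[0,0,0],-1],[[0.0466,0.0106,-0.0335],[0,0,0],-1],[[0.0466,0.0106,-0.0335],[0,0,0],-1],[[0,0,0],[0,0,0],-1]]' 60
python3 -c '
from h import *
to([582.3,115.5,65.4],Rt(12.8,35))
C=cam("wrist");save(C,"w3.png")'
```

```text
clock: 6.08
ee_pos: [583.2, 115.4, 65.4]
tool_rot: [[0.558, 0.221, 0.8], [0.127, -0.975, 0.181], [0.82, 0.001, -0.572]]
wrist_force: [-0.7, 0.4, 0.3]
grip_width: 85.5
gripper_force: 0.0
t 6.075 q [  0.792  44.133 132.631 167.544  51.953 -89.189] 
shift [-0.003  0.    -0.   ] turn [0.    0.004 0.001] x 1 | deg 0.12493979803892943
```

View pics/w3.png

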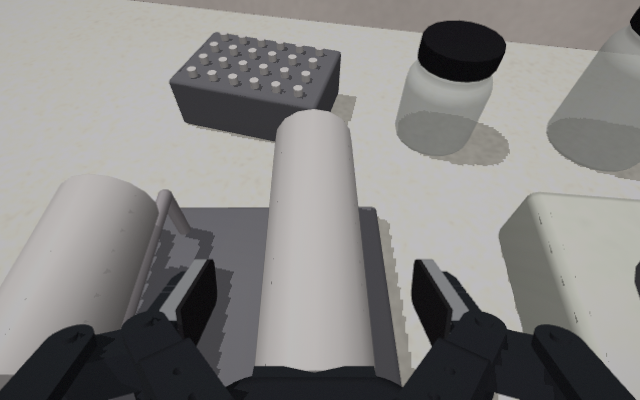

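The tube, columns 258–375, lies centred between the fingers at columns 216 and 413. Closing now.

```bash
python3 -m inch '[[[0,0,0],[0,0,0],1],[[0,0,0],[0,0,0],1],[[0,0,0],[0,0,0],1],[[0,0,0],[0,0,0],1],[[0,0,0],[0,0,0],1],[[0,0,0],[0,0,0],1],[[0,0,0],[0,0,0],1],[[0,0,0],[0,0,0],1]]' 60
python3 -m inch '[[[0,0,0.03],[0,0,0],1],[[0,0,0.08],[0,0,0],1],[[0,0,0.1],[0,0,0],1],[[0,0,0.1],[0,0,0],1],[[0,0,0.1],[0,0,0],1],[[0,0,0.1],[0,0,0],1],[[0,0,0.1],[0,0,0],1],[[0,0,0.1],[0,0,0],1],[[0,0,0.05],[0,0,0],1],[[0,0,0],[0,0,0],1]]' 60
python3 -c '
from h import *
to([550,0,300],Rt(-13,125))
C=cam("wrist");save(C,"w4.png")
P=cloud(C);A=bot.get_obs();L=(P-A["ee_pos"])@np.array(A["tool_rot"])
d=C["depth"];print([(v,L[v,315]) for v in range(60,380,40)])'
```

```text
clock: 7.12
ee_pos: [582.3, 115.1, 66.4]
tool_rot: [[0.557, 0.221, 0.801], [0.127, -0.975, 0.181], [0.821, 0.001, -0.571]]
wrist_force: [-3.6, 0.5, 6.1]
grip_width: 43.4
gripper_force: 60.6
clock: 8.38
ee_pos: [582.2, 114.9, 295.4]
tool_rot: [[0.556, 0.22, 0.802], [0.127, -0.975, 0.18], [0.821, 0.002, -0.57]]
wrist_force: [0.5, -0.2, -1.4]
grip_width: 43.4
gripper_force: 60.9
t 8.375 q [  0.755  13.893 123.504 140.531  15.453 -58.518] 
shift [-0.107 -0.383  0.015] turn [ 0.01   3.172 -0.705] x 1 | deg 93.08043783767863
[(60, array([ 218.271,    6.909, 1718.779])), (100, array([  19.668,    7.744, 1835.58 ])), (140, array([54.923,  0.638, 34.792])), (180, array([40.057,  0.587, 14.691])), (220, array([27.985,  0.54 , -3.098])), (260, array([ 17.835,   0.501, -17.919])), (300, array([  9.412,   0.466, -30.814])), (340, array([  2.074,   0.437, -41.68 ]))]
```

View pics/w4.png

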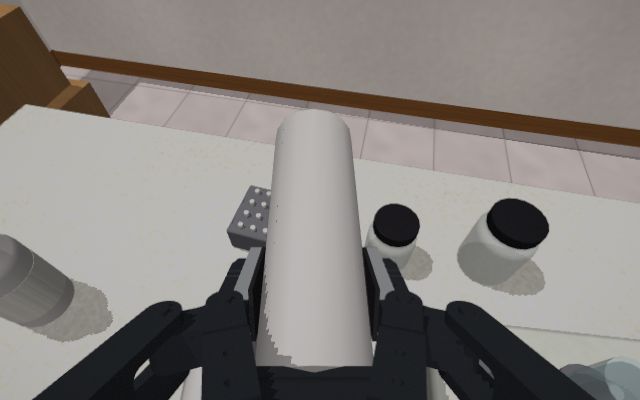

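Firmly held at 43.4 mm and 60 N, and the tube is still square to how it was gripped. Next, pitch it mouth down in place, high up.

```bash
python3 -m inch '[[[0,0,0],[-0.0348,0.153,0],1],[[0,0,0],[-0.0348,0.153,0],1],[[0,0,0],[-0.0348,0.153,0],1],[[0,0,0],[-0.0348,0.153,0],1],[[0,0,0],[-0.0348,0.153,0],1],[[0,0,0],[-0.0348,0.153,0],1],[[0,0,0],[-0.0348,0.153,0],1],[[0,0,0],[-0.0348,0.153,0],1],[[0,0,0],[-0.0348,0.153,0],1],[[0,0,0],[-0.0348,0.153,0],1],[[0,0,0],[-0.0348,0.153,0],1],[[0,0,0],[-0.0348,0.153,0],1],[[0,0,0],[-0.0348,0.153,0],1],[[0,0,0],[-0.0348,0.153,0],1],[[0,0,0],[-0.0348,0.153,0],1],[[0,0,0],[-0.0348,0.153,0],1],[[0,0,0],[-0.0348,0.153,0],1],[[0,0,0],[-0.0348,0.153,0],1],[[0,0,0],[-0.0348,0.153,0],1],[[0,0,0],[-0.0348,0.153,0],1]]' 60
python3 -c '
from h import *
to([600,-60,300],Rt(-6,125),6)'
```

```text
clock: 10.92
ee_pos: [579.8, 130.6, 291.6]
tool_rot: [[0.908, 0.201, -0.368], [0.209, -0.978, -0.018], [-0.364, -0.06, -0.93]]
wrist_force: [-0.1, -0.9, -0.5]
grip_width: 43.5
gripper_force: 60.9
t 10.925 q [ 5.861 31.554 77.996  1.119 92.044 83.437] 
shift [ 0.011 -0.106  0.005] turn [-0.024  0.079 -0.099] x 6 | deg 22.17377119511712
```

```bash
python3 -c '
from h import *
R=Rt(-20,125);v=R@np.array([50.7,0,66.5]);print(v)
to(np.array([634,-237,190])-v,R,12)'
```

```text
[  3.184  -1.159 -83.554]
t 10.925 q [ 5.861 31.554 77.996  1.119 92.044 83.437] 
shift [ 0.014 -0.102 -0.005] turn [-0.007  0.041 -0.09 ] x 12 | deg 34.13797459232749
```

```bash
python3 -m inch '[[[0.014,-0.102,-0.005],[-0.007,0.041,-0.09],1],[[0.014,-0.102,-0.005],[-0.007,0.041,-0.09],1],[[0.014,-0.102,-0.005],[-0.007,0.041,-0.09],1],[[0.014,-0.102,-0.005],[-0.007,0.041,-0.09],1],[[0.014,-0.102,-0.005],[-0.007,0.041,-0.09],1],[[0.014,-0.102,-0.005],[-0.007,0.041,-0.09],1],[[0.014,-0.102,-0.005],[-0.007,0.041,-0.09],1],[[0.014,-0.102,-0.005],[-0.007,0.041,-0.09],1],[[0.014,-0.102,-0.005],[-0.007,0.041,-0.09],1],[[0.014,-0.102,-0.005],[-0.007,0.041,-0.09],1],[[0.014,-0.102,-0.005],[-0.007,0.041,-0.09],1],[[0.014,-0.102,-0.005],[-0.007,0.041,-0.09],1],[[0,0,0],[0,0,0],1],[[0,0,0],[0,0,0],1]]' 60
python3 -c '
from h import *
R=Rt(-20,125);v=R@np.array([50.7,0,66.5])
to(np.array([634,-237,190])-v,R,1)
print(bot.get_obs()["ee_pos"])
C=cam("scene");im=C["img"][60:280,100:300]
cv2.imwrite("pics/s3.png",cv2.resize(cv2.cvtColor(im,cv2.COLOR_RGB2BGR),None,fx=2.7,fy=2.7))'
```

```text
clock: 12.68
ee_pos: [630.6, -236.5, 273.8]
tool_rot: [[0.772, -0.34, -0.538], [-0.279, -0.94, 0.194], [-0.572, -0.0, -0.82]]
wrist_force: [-0.4, -0.1, -0.5]
grip_width: 43.3
gripper_force: 61.0
t 12.675 q [-25.087  45.592  57.225  -3.211 111.913  84.517] 
shift [ 0.001  0.002 -0.001] turn [ 0.002  0.004 -0.005] x 1 | deg 0.18172161073769058
[ 630.576 -236.464  273.773]
```

View pics/s3.png

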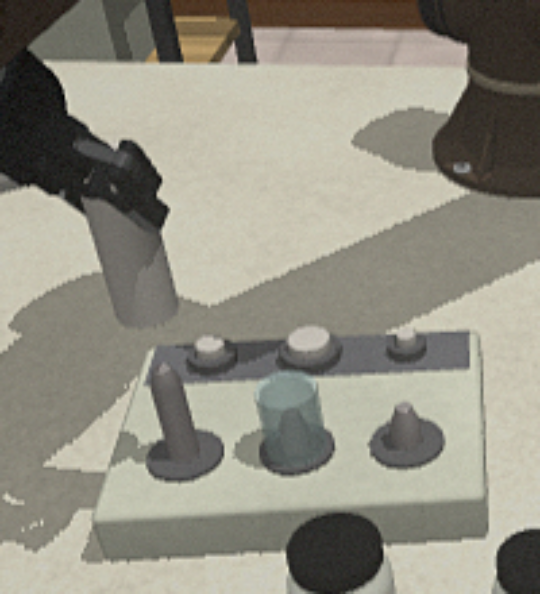

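The tube hangs above the tall peg, rim centre at crop (146,318) and peg top at (165,372), parallel to it. I'll compare the two axes numerically with circle fits from the depth cloud.

```bash
python3 - <<'E'
from h import *
from scipy.optimize import least_squares
for n in("scene","top"):
    C=cam(n);P=cloud(C)
    def circ(c,zr,r,rad):
        k=(np.hypot(P[...,0]-c[0],P[...,1]-c[1])<rad)&(P[...,2]>zr[0])&(P[...,2]<zr[1])
        p=P[k][:,:2]
        if len(p)<15: print(n,zr,"few",len(p));return
        s=least_squares(lambda x:np.hypot(*(p-x).T)-r,c,loss="soft_l1");print(n,zr,len(p),s.x)
    for zr in((60,90),(90,122)):circ((634,-237),zr,12,28)
    for zr in((192,215),(215,240),(240,262)):circ((634,-237),zr,22,36)
    if n=="scene":
        k=(np.hypot(P[...,0]-634,P[...,1]+237)<36)&(P[...,2]>165)&(P[...,2]<290);print("rim zmin",np.percentile(P[k][:,2],[0,1,2]))
    # collar: dark ring at z 50..58
E
```

```text
scene (60, 90) 130 [ 635.193 -238.012]
scene (90, 122) 149 [ 634.993 -237.995]
scene (192, 215) 244 [ 632.904 -237.407]
scene (215, 240) 285 [ 632.923 -237.589]
scene (240, 262) 242 [ 632.659 -237.443]
rim zmin [188.977 190.812 192.002]
top (60, 90) 38 [ 634.694 -237.164]
top (90, 122) 40 [ 634.799 -237.644]
top (192, 215) 30 [ 632.828 -237.063]
top (215, 240) few 12
top (240, 262) few 0
```

The tube is vertical and within 2 mm of the peg axis. Correct by +2 mm in x and lower.

```bash
python3 -m inch '[[[0.007,-0.001,0],[0,0,0],1],[[0,0,-0.04],[0,0,0],1],[[0,0,-0.04],[0,0,0],1],[[0,0,-0.04],[0,0,0],1],[[0,0,-0.04],[0,0,0],1],[[0,0,-0.04],[0,0,0],1],[[0,0,-0.04],[0,0,0],1],[[0,0,-0.04],[0,0,0],1],[[0,0,-0.04],[0,0,0],1],[[0,0,-0.04],[0,0,0],1],[[0,0,-0.04],[0,0,0],1],[[0,0,0],[0,0,0],1],[[0,0,0],[0,0,0],1]]' 60
```

```text
clock: 14.45
ee_pos: [632.9, -237.5, 155.2]
tool_rot: [[0.772, -0.341, -0.536], [-0.282, -0.94, 0.192], [-0.57, 0.002, -0.822]]
wrist_force: [0.3, -0.7, -0.6]
grip_width: 43.3
gripper_force: 61.0
```

```bash
python3 -m inch '[[[0,0,-0.01],[0,0,0],1],[[0,0,-0.01],[0,0,0],1],[[0,0,-0.01],[0,0,0],1],[[0,0,-0.01],[0,0,0],1],[[0,0,-0.01],[0,0,0],1],[[0,0,0],[0,0,0],1]]' 60
python3 -m inch '[[[0,0,-0.005],[0,0,0],1],[[0,0,-0.005],[0,0,0],1],[[0,0,0],[0,0,0],1]]' 60
```

```text
clock: 15.2
ee_pos: [632.7, -237.4, 139.6]
tool_rot: [[0.772, -0.341, -0.537], [-0.281, -0.94, 0.193], [-0.57, 0.002, -0.821]]
wrist_force: [-0.2, 0.9, -0.4]
grip_width: 43.3
gripper_force: 61.0
clock: 15.58
ee_pos: [633.0, -237.4, 137.9]
tool_rot: [[0.772, -0.341, -0.536], [-0.282, -0.94, 0.192], [-0.569, 0.002, -0.822]]
wrist_force: [-0.3, -0.7, 4.4]
grip_width: 43.3
gripper_force: 61.4
```

Contact at 4.4 N, so the rim is on the collar. Release, then back out along the tool axis.

```bash
python3 -m inch '[[[0,0,-0.002],[0,0,0],1],[[0,0,0],[0,0,0],0],[[0,0,0],[0,0,0],-0.3],[[0,0,0],[0,0,0],-1],[[0,0,0],[0,0,0],-1],[[0,0,0],[0,0,0],-1],[[0,0,0],[0,0,0],-1],[[0,0,0],[0,0,0],-1],[[0,0,0],[0,0,0],-1]]' 60
python3 -m inch '[[[0.018,-0.0065,0.0275],[0,0,0],-1],[[0.036,-0.013,0.055],[0,0,0],-1],[[0.036,-0.013,0.055],[0,0,0],-1],[[0.036,-0.013,0.055],[0,0,0],-1],[[0.036,-0.013,0.055],[0,0,0],-1],[[0.036,-0.013,0.055],[0,0,0],-1],[[0,0,0.1],[0,0,0],-1],[[0,0,0.05],[0,0,0],-1],[[0,0,0],[0,0,0],-1]]' 60
python3 - <<'E'
from h import *
from scipy.optimize import least_squares
C=cam("scene");P=cloud(C)
for zr in((62,90),(90,130),(130,172)):
    k=(np.hypot(P[...,0]-634,P[...,1]+237)<36)&(P[...,2]>zr[0])&(P[...,2]<zr[1]);p=P[k][:,:2]
    s=least_squares(lambda x:np.hypot(*(p-x).T)-22,(634,-237),loss="soft_l1");print(zr,len(p),s.x)
k=(np.hypot(P[...,0]-634,P[...,1]+237)<30)&(P[...,2]<230);print("top z",np.percentile(P[k][:,2],[95,99]))
to([497,-80,190],Rt(0,90),14)
cv2.imwrite("pics/s4.png",cv2.cvtColor(C["img"],cv2.COLOR_RGB2BGR))
E
```

```text
clock: 16.7
ee_pos: [632.8, -237.4, 136.3]
tool_rot: [[0.772, -0.341, -0.536], [-0.281, -0.94, 0.192], [-0.57, 0.002, -0.822]]
wrist_force: [0.6, 0.6, -0.1]
grip_width: 85.3
gripper_force: 0.0
clock: 17.82
ee_pos: [692.3, -258.9, 273.2]
tool_rot: [[0.773, -0.341, -0.535], [-0.282, -0.94, 0.192], [-0.568, 0.003, -0.823]]
wrist_force: [-0.6, 0.7, -0.4]
grip_width: 85.4
gripper_force: 0.0
(62, 90) 222 [ 635.727 -238.904]
(90, 130) 353 [ 635.792 -238.776]
(130, 172) 391 [ 635.769 -238.946]
top z [178.412 179.338]
t 17.875 q [-24.687  53.123  41.505  -3.253 119.955  84.542] 
shift [-0.046  0.043 -0.02 ] turn [-0.015 -0.086  0.048] x 14 | deg 39.9050762914897
```

View pics/s4.png

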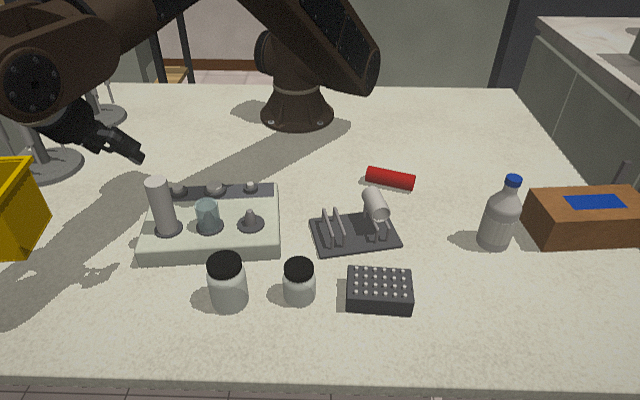

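The tube is seated: top at z=179 mm, axis vertical on the peg. Next, close the fingers, go tool-down over the small key and measure it from near.

```bash
python3 -m inch '[[[-0.0558,0.0497,0.01],[-0.042,-0.115,0],-1],[[-0.0558,0.0497,0.01],[-0.042,-0.115,0],-1],[[-0.0558,0.0497,0],[-0.042,-0.115,0],-1],[[-0.0558,0.0497,0],[-0.042,-0.115,0],-1],[[-0.0558,0.0497,0],[-0.042,-0.115,0],0],[[-0.0558,0.0497,0],[-0.042,-0.115,0],1],[[-0.0558,0.0497,0],[-0.042,-0.115,0],1],[[-0.0558,0.0497,0],[-0.042,-0.115,0],1],[[-0.0558,0.0497,0],[-0.042,-0.115,0],1],[[-0.0558,0.0497,0],[-0.042,-0.115,0],1],[[-0.0558,0.0497,-0.05],[0,0,0],1],[[-0.0558,0.0497,-0.05],[0,0,0],1],[[0,0,-0.05],[0,0,0],1],[[0,0,-0.05],[0,0,0],1],[[0,0,0],[0,0,0],1],[[0,0,0],[0,0,0],1]]' 30
python3 - <<'E'
from h import *
to([491.2,-80,110],Rt(-20,90))
C=cam("wrist");save(C,"w5.png");P=cloud(C)
for n,c in dict(s=(491.2,-80),l=(501.2,-164.4),m=(511.6,-248.8)).items():
    dd=np.hypot(P[...,0]-c[0],P[...,1]-c[1])
    k=(dd<26)&(P[...,2]>69.5)&(P[...,2]<76);p=P[k]
    if len(p)<20:print(n,"few");continue
    print(n,len(p),(p.min(0)+p.max(0))/2,p.max(0)-p.min(0),"z by radius",[np.median(P[(dd>a)&(dd<a+2)][:,2]) for a in range(0,30,3)])
E
```

```text
clock: 19.88
ee_pos: [491.3, -80.0, 218.2]
tool_rot: [[0.939, -0.343, 0.004], [-0.343, -0.939, -0.005], [0.006, 0.003, -1.0]]
wrist_force: [1.4, 0.6, -0.5]
grip_width: -0.4
gripper_force: 0.0
t 19.875 q [-16.754  19.455 108.667  -0.258  51.572  93.443] 
shift [-0.    -0.    -0.361] turn [0.01  0.008 0.001] x 1 | deg 0.36902912323250087
s 264 [492.428 -80.922  70.964] [15.645 16.956  2.906] z by radius [np.float64(243.67859232395836), np.float64(249.48975645904), np.float64(252.77784665757957), np.float64(257.44381018484), np.float64(240.62011704608378), np.float64(255.0936834485781), np.float64(280.89501650739), np.float64(280.29277323208333), np.float64(262.9909421591011), np.float64(262.3909227693663)]
l 1480 [ 502.77  -164.623   71.328] [35.716 36.295  3.647] z by radius [np.float64(70.85273852153978), np.float64(71.12751467156914), np.float64(70.95155331969227), np.float64(70.889020956725), np.float64(71.04952137495121), np.float64(70.83873800858726), np.float64(65.90038867679695), np.float64(61.013281546044624), np.float64(60.727003241103716), np.float64(50.00937831953405)]
m 767 [ 512.371 -248.785   71.374] [24.541 25.043  3.733] z by radius [np.float64(70.96827263210741), np.float64(71.10467784377067), np.float64(70.98665831410688), np.float64(70.96779862046665), np.float64(63.22591995014602), np.float64(61.0504039980803), np.float64(60.4213430954793), np.float64(49.70754024946342), np.float64(49.53455476301144), np.float64(49.542508311507675)]
```

View pics/w5.png

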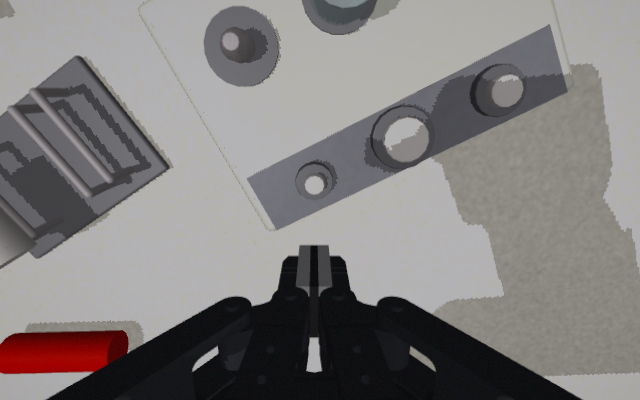

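Housing tops are at z=61, well below a pressed key at 66, and the fingertips line up with the small key at (315,183). Going down.

```bash
python3 -m inch '[[[0.002,-0.001,-0.06],[0,0,0],1],[[0,0,-0.06],[0,0,0],1],[[0,0,-0.06],[0,0,0],1],[[0,0,-0.06],[0,0,0],1],[[0,0,-0.06],[0,0,0],1],[[0,0,-0.06],[0,0,0],1],[[0,0,-0.02],[0,0,0],1],[[0,0,-0.02],[0,0,0],1],[[0,0,-0.02],[0,0,0],1],[[0,0,-0.02],[0,0,0],1],[[0,0,-0.007],[0,0,0],1],[[0,0,-0.007],[0,0,0],1],[[0,0,-0.007],[0,0,0],1],[[0,0,-0.007],[0,0,0],1],[[0,0,0],[0,0,0],1],[[0,0,0],[0,0,0],1]]' 30
```

```text
clock: 21.92
ee_pos: [491.9, -80.2, 77.8]
tool_rot: [[0.939, -0.343, 0.004], [-0.343, -0.939, -0.005], [0.006, 0.003, -1.0]]
wrist_force: [-1.2, 0.5, 3.9]
grip_width: -0.0
gripper_force: 2.2
```

```bash
python3 -m inch '[[[0,0,-0.004],[0,0,0],1],[[0,0,-0.004],[0,0,0],1],[[0,0,0],[0,0,0],1],[[0,0,0],[0,0,0],1]]' 30
```

```text
clock: 22.42
ee_pos: [492.0, -80.3, 76.7]
tool_rot: [[0.94, -0.342, 0.006], [-0.342, -0.94, -0.005], [0.007, 0.003, -1.0]]
wrist_force: [-5.8, 2.3, 27.3]
grip_width: -0.1
gripper_force: 13.3
```

Bottomed out at 27 N, so it is fully down. Lift off, then over to the medium key.

```bash
python3 -m inch '[[[0,0,0.03],[0,0,0],1],[[0,0,0.06],[0,0,0],1],[[0,0,0.11],[0,0,0],1],[[0.0111,-0.0936,0],[0,0,0],1],[[0.0111,-0.0936,0],[0,0,0],1],[[0.0111,-0.0936,0],[0,0,0],1],[[0.0111,-0.0936,0],[0,0,0],1],[[0.0111,-0.0936,0],[0,0,0],1],[[0.0111,-0.0936,0],[0,0,0],1],[[0,0,0],[0,0,0],1],[[0,0,-0.06],[0,0,0],1],[[0,0,-0.06],[0,0,0],1],[[0,0,-0.03],[0,0,0],1],[[0,0,-0.02],[0,0,0],1],[[0,0,-0.01],[0,0,0],1],[[0,0,-0.01],[0,0,0],1],[[0,0,-0.006],[0,0,0],1],[[0,0,0],[0,0,0],1],[[0,0,0],[0,0,0],1]]' 30
```

```text
clock: 24.8
ee_pos: [512.0, -248.6, 77.1]
tool_rot: [[0.939, -0.343, 0.005], [-0.343, -0.939, -0.005], [0.006, 0.003, -1.0]]
wrist_force: [-0.2, 3.7, 7.0]
grip_width: 0.1
gripper_force: 3.7
```

```bash
python3 -m inch '[[[0,0,-0.003],[0,0,0],1],[[0,0,0],[0,0,0],1],[[0,0,0],[0,0,0],1]]' 30
python3 -m inch '[[[0,0,0.03],[0,0,0],1],[[0,0,0.06],[0,0,0],1],[[0,0,0.11],[0,0,0],1],[[-0.0111,0.0936,0],[0,0,0],1],[[-0.0111,0.0936,0],[0,0,0],1],[[-0.0111,0.0936,0],[0,0,0],1],[[0,0,0],[0,0,0],1],[[0,0,-0.06],[0,0,0],1],[[0,0,-0.06],[0,0,0],1],[[0,0,-0.03],[0,0,0],1],[[0,0,-0.02],[0,0,0],1],[[0,0,-0.01],[0,0,0],1],[[0,0,-0.01],[0,0,0],1],[[0,0,-0.006],[0,0,0],1],[[0,0,-0.003],[0,0,0],1],[[0,0,0],[0,0,0],1],[[0,0,0],[0,0,0],1]]' 30
```

```text
clock: 25.18
ee_pos: [512.0, -248.6, 76.9]
tool_rot: [[0.94, -0.342, 0.005], [-0.342, -0.94, -0.005], [0.007, 0.003, -1.0]]
wrist_force: [-3.5, 6.0, 15.6]
grip_width: 0.1
gripper_force: 8.1
clock: 27.3
ee_pos: [502.1, -164.8, 76.9]
tool_rot: [[0.94, -0.342, 0.006], [-0.342, -0.94, -0.006], [0.007, 0.004, -1.0]]
wrist_force: [-4.4, -2.0, 13.3]
grip_width: -0.1
gripper_force: 6.9
```

Both bottomed out, at 15.6 N and 13.3 N. Lift clear and check the tube and keys before handing in.

```bash
python3 -m inch '[[[0,0,0.03],[0,0,0],1],[[0,0,0.06],[0,0,0],1],[[0,0,0.11],[0,0,0],1],[[0,0,0.12],[0,0,0],1],[[0,0,0.12],[0,0,0],1],[[-0.05,0,0.1],[0,0,0],1],[[0,0,0],[0,0,0],1],[[0,0,0],[0,0,0],1],[[0,0,0],[0,0,0],1]]' 30
python3 - <<'E'
from h import *
from scipy.optimize import least_squares
C=cam("scene");P=cloud(C)
for zr in((62,90),(130,172)):
    k=(np.hypot(P[...,0]-634,P[...,1]+237)<36)&(P[...,2]>zr[0])&(P[...,2]<zr[1]);p=P[k][:,:2]
    s=least_squares(lambda x:np.hypot(*(p-x).T)-22,(634,-237),loss="soft_l1");print(zr,s.x)
for W in(C,cam("wrist")):
    Q=cloud(W)
    for c in((492,-80.5),(502,-164.5),(512,-248.8)):
        k=(np.hypot(Q[...,0]-c[0],Q[...,1]-c[1])<7)&(Q[...,2]<90);print(k.sum(),np.median(Q[k][:,2]) if k.any() else None)
o=bot.get_obs();print(o["clock"],o["ee_pos"],o["wrist_force"])
print(bot.finish_job())
E
```

```text
clock: 28.42
ee_pos: [486.8, -164.3, 236.8]
tool_rot: [[0.94, -0.342, 0.003], [-0.342, -0.94, -0.004], [0.004, 0.003, -1.0]]
wrist_force: [0.5, 0.3, -0.3]
grip_width: 0.1
gripper_force: 0.0
(62, 90) [ 635.774 -238.906]
(130, 172) [ 635.668 -238.786]
22 70.16921050482887
15 70.66141312265574
14 71.20100818712706
166 70.82780820875516
185 70.90262536789197
209 70.8325634831395
28.525 [ 486.876 -164.407  236.992] [-0.021 -0.277  0.274]
the job is handed in; nothing more can be done
None
```

I seated the long tube mouth down on the tall peg, pressed the small, medium and large keys fully in that order, and handed the job in at 28.5 s; last check showed the tube upright on its collar, all keys up and the arm clear, though the judge's result was not reported.

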